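Prop the charger guard and dock the drone battery

ROBOT

A 6-joint arm with a two-finger parallel gripper is mounted at the origin on the work surface. World frame = base frame: x ahead of the robot, y to its left, z up, the work surface at z = 0. Lengths are in mm, angles in rad, forces in N, time in s.
With the tool pointing down it reaches from about 300 to 775 mm from the base axis. Payload 14.6 kg.
Tool frame: the origin (TCP) lies at the very end of the fingers, on their centre line; the grasp point (between the pads) lies 19 mm behind it (grip_point_offset is the distance from the TCP to the grasp point, in mm); z points along the fingers, y is the line along which they close (so a half turn about z gives the same grasp; the last joint's range is limited). The gripper opens to 94 mm and grips with 3 to 60 N. Pads are 16 mm wide; open, the fingers measure 119 mm over their backs; the gripper's body (75 mm by 177 mm) begins 78 mm behind the grasp point.
Start: joints at [-1.339, 0.3, 1.521, -0, 1.321, -0.067], TCP at [161.898, -525.622, 205.446] pointing down, gripper open.
Joint ranges: [-3.03, 3.03], [-0.79, 2.21], [0.23, 2.52], [-1.04, 4.18], [0, 3.07], [-2.55, 2.55]. Speed limits (rad/s): [2.22, 2.22, 2.57, 3.14, 3.14, 3.14].

INTERFACE

Orientations are given as [roll, pitch, yaw] about the fixed x, y, z axes, in that order (R = Rz(yaw) Ry(pitch) Rx(roll)).
In Python, from cell import read_state, camera, camera_info, sign_off, grip_point_offset gives the robot as it stands.
- The arm moves only by the shell command python3 -m handwheel 'ROWS' [FORCE]. ROWS is text: rows parted by semicolons, each of 5 numbers parted by spaces: the shift along the world's x, y, z in units of 40 mm (1.0 is 40 mm), then the turn about the world's z in units of 5 degrees (1.0 is 5 degrees), then the closure, from 0 (fully open) to 1 (shut). In form: dx dy dz yaw gripper; .... A call has 1 to 12 rows; each row shifts and turns the commanded pose from where the row before left it; what a row does not reach is not made up. A row lasts 1/12 s, in which the tool goes at most 41.7 mm and 7.16 degrees, less where a joint would pass 70% of its speed; a pose out of reach is approached as far as the arm can. A call is refused whole if a number of a shift passes 1 or a number of a turn 1, either way. A call with a gripper value outside its range is refused whole. The fingers move at their own pace and stop on an object; FORCE is the grip in N (left out, the last holds). Time passes only in rows, so rows that do not move let the fingers close. It gives the time, the measured TCP pose, the force, the opening and the grip force at its end, in the units of the state.
- read_state(): the state, without advancing time (a new reading comes with each control period).
- camera(name): name is "scene" or "top"; returns (picture, depth): 384x512x3 uint8, red, green, blue; 384x512 float32, mm along the optical axis (not along the pixel's ray), 0 where there is no reading.
- camera_info(name): a dict with "intrinsics" (3x3 intrinsics, pixels), "world_from_camera" (4x4, takes a point from camera to world coordinates). Camera axes: x right, y down, z forward; pixel columns grow to the right and rows downward; lengths in mm; the calibration is good to about 2 mm. A picture is of the moment at which its call begins. camera_info takes no time and is no camera call.
- sign_off(): hands the job in; it is judged then, once.
The state is a dict: "clock": time; "joints": joint angles; "qd": joint speeds; "effort": joint torques, N m; "eef_pos": TCP position; "eef_rot": TCP orientation; "wrist_force": force on the tool from outside, world axes, zero at the start; "moment": the same for the moment, N m; "finger_gap": finger opening in mm; "finger_force": force on a finger pad.
Only numpy, scipy, OpenCV 4.12 (cv2) and the standard library are available. Lean on these libraries where they do the work, as an engineer would, in place of code of your own. Each camera call takes 0.05 s, during which the arm holds its last target. There are 200 camera calls.

TASK

On the drone repair bench, raise the charger's clear hinged guard and set its prop stay, so that the guard's side pin rests in the saddle of the fully raised stay and the guard stays propped with nobody holding it. Then lift the battery pack out of the bay and plug it upright and fully home into the grey dock, leaving the guard propped. Never let the guard drop, and leave the can, the screwdriver and the blue tray where they are.

Things in the scene. Friction and masses are not known exactly. Their poses are not given: they have to be found in the camera images.
- charger: White fixed charging station: open-topped box 130 (x) x 136 (y) x 90 mm high, walls 6 mm. Origin: centre of its underside, on the table. Its x points from its front (robot side) to its back; z up; turned by up to 0.25 rad. '(x, y, z) C' below means mm in this frame. Guard on top, battery pack inside. On its -y side a steel foot with two cheeks, 64 mm high, holds the stay's pivot.
- guard (a joint): Angle of the clear, yellow-edged guard flap (130 x 136 x 8 mm, 0.35 kg), hinged along y at (65, 0, 94) C. 0 = shut, flat to the front over the box; growing = free edge rises and goes back; 1.95 = leaning on its back stop, where it rests by itself. Hinge almost frictionless: let go below 1.57 it falls shut, unless its pin rests in the raised stay's saddle, where it reads 1.40.
- guard_hinge (a point): Point on the guard's hinge line, at the middle of its width.
- guard_bar (a point): Middle of the guard's red round grab bar: 12 mm thick, along the charger's y, 72 mm clear between its two arms, in the plane of the guard, 170 mm from the hinge line. 34 mm of open space lies between it and the guard's free edge, so fingers can pinch it across from above at any guard angle; it can roll between the pads.
- guard_pin (a point): Point that lands in the saddle, on the guard's steel side pin: 8 mm thick, along the charger's y, sticking out on the -y side from y = -66 to -158 mm, in the plane of the guard, 120 mm from the hinge line. The pin is the only part of the guard that touches the stay.
- stay (a joint): Angle of the prop stay, a steel rod 10 mm thick swinging in the charger's x-z plane at y = -140 mm. 0 = level, pointing to the back (+x); growing = saddle end rises and comes forward; 0.987 = fully raised, at its stop. Friction holds it where it is left (about 1 N at the grip moves it). Raise it while the guard leans on its back stop: the pin is then out of its way.
- stay_pivot (a point): The stay's pivot, at (-60, -140, 54) C.
- stay_grip (a point): Middle of the stay's orange sleeve (12 mm thick, 50 mm long), 120 mm along the rod from the pivot. Pinch it along the charger's y; 60 mm free on the box side. The leaning guard's pin is above and behind it and the rod's end rises past it, so let the hand lean back towards the robot, 30 to 40 degrees from vertical; the rod may turn between the pads.
- stay_saddle (a point): Centre of the pin's seat in the saddle, 190 mm along the rod from the pivot. Saddle 14 mm wide (y), with a wall 18 mm high past the seat on its front (upper when lying) side, a low lip on the other. As the guard comes forward from its back stop, the pin meets that wall, seats, and presses the stay against its stop.
- pack: Dark battery pack, 0.25 to 0.5 kg: body 70 (x) x 40 (y) x 55 mm high with orange side labels; below it a black plug 40 (x) x 20 (y) x 16 mm. Origin: centre of the plug's underside; body 16 to 71 mm above it. Stands loosely in the bay near (-15, 0) C, x along the charger's x, its top 87 mm above the table, 42 mm free beside both long sides. Grip across the 40 mm. Either way round fits the dock.
- dock_mouth (a point): Centre of the socket's mouth in the top of the fixed grey dock (110 (x) x 80 (y) x 40 mm high, a blue strip at each end); x along the socket's long side, z up. Socket 42 x 22 mm, 20 mm deep, 2 mm chamfer: 1 mm play on each side of the plug. Fully home, the pack's body rests on the dock's top, its origin 16 mm below this point.
- can: Bystander: green tin can, 54 mm across, 85 mm high, loose; origin at the centre of its underside.
- screwdriver: Bystander: screwdriver 170 mm long lying on the table, loose.
- tray: Bystander: blue parts tray 120 x 160 x 30 mm, loose; origin at the centre of its underside.
Not all that is in view belongs to the job. Leave any brown look-alike of the part that bears dock_mouth alone.

How it is judged:
By the outcome, as a careful person would: the job done as asked, in the order asked, and still so for the second after the job is handed in, with the robot touching nothing.
It also fails if it takes over 70 s, if anything falls off the work surface, if the arm or the gripper's body presses on something with over 40 N, if the wrist force passes 120 N, or if a joint passes its speed limit or range.

## Working session

There is one attempt and no reset: what is moved stays moved. The work goes in short steps, Python scripts to look and compute and a shell command to move; the robot and the scene stay as the last step left them, time stands still between calls to the robot, and variables do not carry over. Pictures are saved under pics/ and viewed, at most 10 in all, crops included, and the job is handed in when it is done.

```bash
mkdir -p pics; ls; python3 - <<'E'
from cell import *
import cv2,numpy as np
for n in("scene","top"):
    p,d=camera(n); cv2.imwrite(f"pics/{n}0.png",p[:,:,::-1]); np.savez(f"pics/{n}0.npz",p=p,d=d)
    print(camera_info(n))
print(read_state(),grip_point_offset)
E
```

```text
pics
{'intrinsics': array([[403.87152574,   0.        , 256.15916914],
       [  0.        , 403.87152574, 190.3420971 ],
       [  0.        ,   0.        ,   1.        ]]), 'world_from_camera': array([[ 7.25182755e-01,  4.20728756e-01, -5.45066314e-01,
         1.21825116e+03],
       [ 6.88234366e-01, -4.67110579e-01,  5.55104642e-01,
        -5.51512372e+02],
       [-2.10577556e-02, -7.77685683e-01, -6.28300525e-01,
         8.13354957e+02],
       [ 0.00000000e+00,  0.00000000e+00,  0.00000000e+00,
         1.00000000e+00]])}
{'intrinsics': array([[354.95607597,   0.        , 254.30697434],
       [  0.        , 354.95607597, 187.42257861],
       [  0.        ,   0.        ,   1.        ]]), 'world_from_camera': array([[-1.21620211e-02, -9.71956592e-01,  2.34845629e-01,
         3.97077790e+02],
       [-9.99913748e-01,  1.29862316e-02,  1.96333757e-03,
         6.95201893e+01],
       [-4.95803861e-03, -2.34801495e-01, -9.72030697e-01,
         9.44467174e+02],
       [ 0.00000000e+00,  0.00000000e+00,  0.00000000e+00,
         1.00000000e+00]])}
{'clock': 0.1, 'joints': array([-1.33862683e+00,  3.00407383e-01,  1.52150870e+00, -2.56221791e-05,
        1.32068572e+00, -6.65958786e-02]), 'qd': array([ 5.49774073e-06, -1.86218019e-03, -2.04898560e-03, -4.61886877e-04,
        2.91496880e-04,  8.11524660e-04]), 'effort': array([ 1.84090430e-03, -5.32643938e+01, -3.53283298e+01,  7.09692109e-02,
        2.33749469e-02, -7.70705014e-05]), 'eef_pos': array([ 161.82756103, -525.41486189,  204.95189714]), 'eef_rot': array([-3.14058410e+00, -4.23916277e-05,  2.98771711e-01]), 'wrist_force': array([ 0.02584741,  0.52981069, -0.55050493]), 'moment': array([-0.03133765, -0.00507849, -0.00645979]), 'finger_force': 0.0, 'finger_gap': 93.6606857814597} 18.8
```

View pics/top0.png

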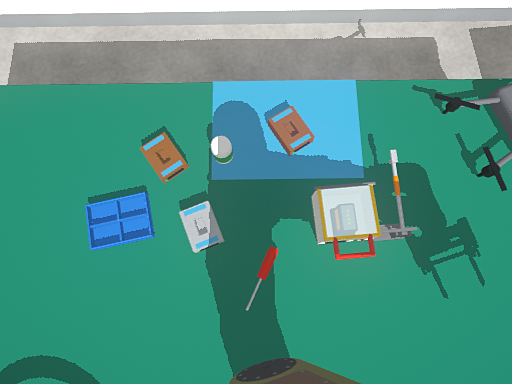

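View pics/scene0.png

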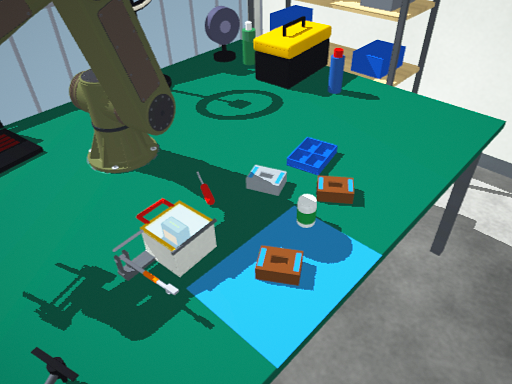

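The top view shows the charger with guard, stay and pack at (347,213) and the stay rod running from (405,232) to (393,155). Dock candidates are the grey block with blue strips at (201,226), a brown one at (164,155) and a brown one at (290,128). I choose the grey one. The can is at (222,148), the screwdriver at (262,278) and the tray at (120,218).

```bash
cat > h.py <<'E'
from cell import *
import cv2,numpy as np
def snap(n):
    p,d=camera(n); return p,d
def world(n,d):
    i=camera_info(n);K=i["intrinsics"];T=i["world_from_camera"]
    v,u=np.mgrid[:384,:512]; P=np.stack([(u-K[0,2])/K[0,0]*d,(v-K[1,2])/K[1,1]*d,d],-1)
    return P@T[:3,:3].T+T[:3,3]
def proj(n,X):
    i=camera_info(n);K=i["intrinsics"];T=np.linalg.inv(i["world_from_camera"])
    c=np.atleast_2d(X)@T[:3,:3].T+T[:3,3]; q=c@K.T; return q[:,:2]/q[:,2:]
def hsv(p): return cv2.cvtColor(p,cv2.COLOR_RGB2HSV)
def crop(p,r,name,k=6):
    x0,y0,x1,y1=r; cv2.imwrite(name,cv2.resize(p[y0:y1,x0:x1,::-1],None,fx=k,fy=k,interpolation=cv2.INTER_CUBIC))
E
python3 - <<'E'
from h import *
def rect(P): 
    r=cv2.minAreaRect(P[:,:2].astype(np.float32)); return np.round(r[0],1),np.round(r[1],1),round(r[2],2)
for n,boxd,boxc in(("top",(170,190,235,260),(300,140,425,265)),("scene",(240,158,292,200),(110,190,225,300))):
    z=np.load(f"pics/{n}0.npz");p,d=z["p"],z["d"];W=world(n,d);H=hsv(p)
    def sel(b,m):
        M=np.zeros(d.shape,bool);M[b[1]:b[3],b[0]:b[2]]=1; return M&m&(d>0)
    X=W[sel(boxd,(abs(W[...,2]-40)<5))];print(n,"dock",len(X),X[:,2].mean(),rect(X))
    hue,s,v=H[...,0],H[...,1],H[...,2]
    for nm,m in(("red",((hue<5)|(hue>175))&(s>150)&(v>100)),("yel",(hue>17)&(hue<32)&(s>140)),("org",(hue>8)&(hue<17)&(s>180)&(v>120))):
        M=sel(boxc,m);X=W[M];print(n,nm,len(X),np.round(np.median(X,0),1),np.round(np.percentile(X[:,2],[5,95])),rect(X))
    X=W[sel(boxc,(abs(W[...,2]-90)<10))];print(n,"top z~90",len(X),rect(X))
    crop(p,(165,185,425,270) if n=="top" else (100,155,300,300),f"pics/c_{n}.png",3 if n=="top" else 4)
E
```

```text
top dock 1188 38.937432265373346 (array([517.5, 210.3]), array([110.5,  80.5]), 21.44)
top red 332 [ 439.8 -164.5   97.6] [ 94. 101.] (array([ 454.5, -162.2]), array([49.4, 95.7]), 4.39)
top yel 451 [ 512.  -167.1   96.6] [93. 99.] (array([ 551.2, -192.2]), array([144.8, 212.8]), 5.28)
top org 74 [ 604.9 -288.7   68.9] [65. 95.] (array([ 534.4, -220.8]), array([ 58.6, 228.9]), 42.66)
top top z~90 3708 (array([ 560.2, -194.9]), array([255.1, 225.8]), 7.32)
scene dock 527 40.28034966208869 (array([518. , 209.7]), array([112. ,  87.2]), 21.73)
scene red 322 [ 441.6 -124.7   95.7] [ 10. 101.] (array([394.9, -83. ]), array([154., 261.]), 3.19)
scene yel 321 [ 521.9 -192.3   97.9] [ 73. 100.] (array([ 500.8, -183.1]), array([207.8, 273.3]), 86.98)
scene org 86 [ 601.6 -292.3   70.8] [64. 99.] (array([ 531.9, -222.9]), array([ 62.9, 241.9]), 42.77)
scene top z~90 2528 (array([ 561. , -195.3]), array([253.2, 226.7]), 7.99)
```

View pics/c_top.png

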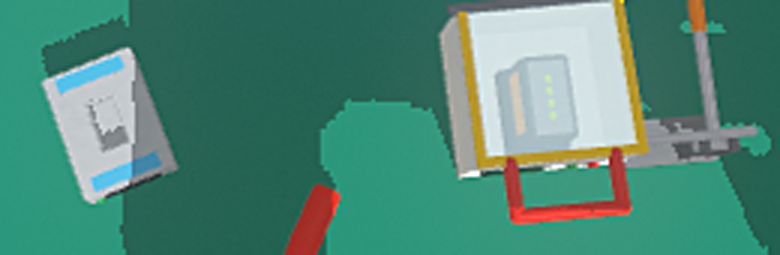

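View pics/c_scene.png

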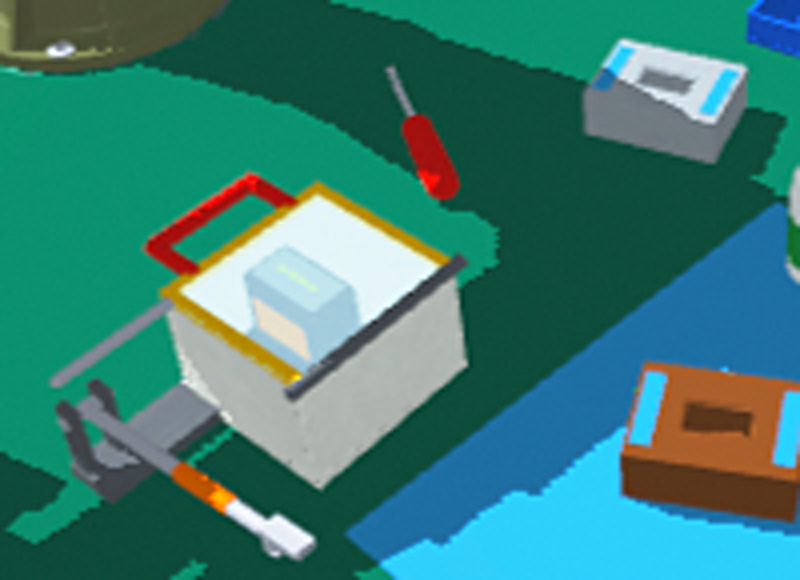

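The close crops confirm the grey dock with its blue strips, with the socket visible at crop pixel (108,122). They also show the guard shut, the pack under it and the stay lying level, with its orange sleeve at scene crop (200,488).

```bash
python3 - <<'E'
from h import *
for n,b in(("top",(300,170,425,265)),("scene",(130,190,225,260))):
    z=np.load(f"pics/{n}0.npz");p,d=z["p"],z["d"];W=world(n,d);H=hsv(p);hue,s,v=[H[...,i] for i in range(3)]
    box=np.zeros(d.shape,bool);box[b[1]:b[3],b[0]:b[2]]=1
    zz=abs(W[...,2]-97)<6
    for nm,m in(("red",((hue<5)|(hue>175))&(s>150)&(v>80)),("yel",(hue>17)&(hue<32)&(s>120))):
        M=(m&box&zz).astype(np.uint8)
        M=cv2.dilate(M,np.ones((3,3)));c,l,st,_=cv2.connectedComponentsWithStats(M);k=1+st[1:,4].argmax()
        X=W[(l==k)&m&box&zz]; r=cv2.minAreaRect(X[:,:2].astype(np.float32));print(n,nm,len(X),np.round(X[:,2].mean(),1),np.round(r[0],1),np.round(r[1],1),round(r[2],2))
    # stay: orange sleeve + pin etc
    m=(hue>8)&(hue<17)&(s>180)&(v>120)&(W[...,1]<-265)&(W[...,2]>50)&(W[...,2]<80)&(W[...,0]>520)
    X=W[m&(d>0)];print("sleeve",len(X),X.mean(0).round(1),X.min(0).round(),X.max(0).round())
    c=X[:,:2].mean(0);u=np.linalg.svd(X[:,:2]-c)[2][0];print(np.degrees(np.arctan2(u[1],u[0])))
E
```

```text
top red 326 97.7 [ 454.5 -162.2] [49.4 95.7] 4.39
top yel 273 96.4 [ 537.  -140.6] [125.6 105.9] 4.3
sleeve 69 [ 606.6 -289.2   68.8] [ 586. -295.   63.] [ 634. -283.   74.]
-173.65366279516525
scene red 191 98.5 [ 453.5 -163.9] [44.5 92.8] 4.11
scene yel 324 97.8 [ 537.1 -156.1] [128.6 137.4] 4.79
sleeve 72 [ 606.2 -292.6   70. ] [ 583. -298.   63.] [ 633. -285.   78.]
3.871262249771454
```

```bash
python3 -m handwheel '.55 .75 0 1 .3;.55 .75 0 1 .6;.55 .75 0 1 .6;.55 .75 0 1 .6;.55 .75 0 1 .6;.55 .75 0 1 .6;.55 .75 0 1 .6;.55 .75 0 1 .6;.55 .75 0 1 .6;.55 .75 0 1 .6;.55 .75 0 1 .6;.55 .75 0 1 .6' 30; python3 -m handwheel '.2 0 0 1 .6;0 0 0 1 .6;0 0 0 1 .6;0 0 0 .5 .6;0 0 0 0 .6'
```

```text
clock: 1.1
eef_pos: [426.5, -163.8, 205.4]
eef_rot: [-3.141, -0.0, 1.35]
wrist_force: [0.4, -0.4, 0.5]
finger_gap: 37.1
finger_force: 0.0
clock: 1.52
eef_pos: [433.8, -165.4, 205.2]
eef_rot: [-3.141, -0.0, 1.654]
wrist_force: [0.1, 0.4, -0.4]
finger_gap: 37.8
finger_force: 0.0
```

```bash
python3 -m handwheel '0 0 -.6 0 .6;0 0 -.8 0 .6;0 0 -.8 0 .6;0 0 -.7 0 .6;0 0 -.35 0 .6;0 0 0 0 .6;0 0 0 0 .6'; python3 - <<'E'
from h import *
p,d=snap("scene");q=snap("top")[0]
a=cv2.resize(p[150:270,110:240],None,fx=4,fy=4);b=cv2.resize(q[180:300,290:360],None,fx=4,fy=4)
cv2.imwrite("pics/bar.png",np.hstack([a,b])[:,:,::-1])
E
```

```text
clock: 2.1
eef_pos: [433.7, -165.6, 75.4]
eef_rot: [-3.141, -0.001, 1.65]
wrist_force: [0.5, -1.0, 0.5]
finger_gap: 37.4
finger_force: 0.0
```

View pics/bar.png

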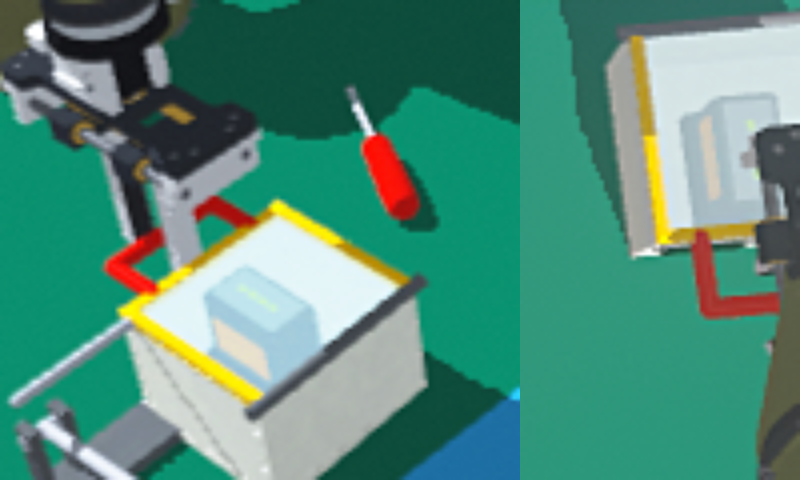

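The fingers straddle the red bar, one inside it at crop (180,220) and one outside at (130,205). I'm closing on it.

```bash
python3 -m handwheel '0 0 0 0 1;0 0 0 0 1;0 0 0 0 1;0 0 0 0 1;0 0 0 0 1' 25; python3 - <<'E'
import numpy as np
s=read=None
r=170;c,sn=np.cos(.08),np.sin(.08);prev=None
for a in np.arange(0,1.96,.13):
    x=-r*np.cos(a);z=r*np.sin(a);p=np.array([x*c,x*sn,z])/40
    if prev is not None: print(round(a,2),(p-prev).round(2),(p-p0).round(2))
    else:p0=p
    prev=p
E
```

```text
clock: 2.62
eef_pos: [435.8, -165.7, 76.4]
eef_rot: [3.136, 0.001, 1.651]
wrist_force: [14.0, 3.0, -2.0]
finger_gap: 11.4
finger_force: 25.0
0.13 [0.04 0.   0.55] [0.04 0.   0.55]
0.26 [0.11 0.01 0.54] [0.14 0.01 1.09]
0.39 [0.18 0.01 0.52] [0.32 0.03 1.62]
0.52 [0.24 0.02 0.5 ] [0.56 0.04 2.11]
0.65 [0.3  0.02 0.46] [0.86 0.07 2.57]
0.78 [0.36 0.03 0.42] [1.22 0.1  2.99]
0.91 [0.41 0.03 0.37] [1.64 0.13 3.36]
1.04 [0.46 0.04 0.31] [2.09 0.17 3.67]
1.17 [0.49 0.04 0.25] [2.58 0.21 3.91]
1.3 [0.52 0.04 0.18] [3.1  0.25 4.1 ]
1.43 [0.54 0.04 0.11] [3.64 0.29 4.21]
1.56 [0.55 0.04 0.04] [4.19 0.34 4.25]
1.69 [ 0.55  0.04 -0.03] [4.74 0.38 4.22]
1.82 [ 0.54  0.04 -0.1 ] [5.28 0.42 4.12]
1.95 [ 0.52  0.04 -0.17] [5.8  0.47 3.95]
```

```bash
python3 -m handwheel '.07 0 0 0 1;0 0 0 0 1;.04 0 .55 0 1;.11 .01 .54 0 1;.18 .01 .52 0 1;0 0 0 0 1;0 0 0 0 1'; python3 -m handwheel '.24 .02 .5 0 1;.3 .02 .46 0 1;.36 .03 .42 0 1;.41 .03 .37 0 1;.46 .04 .31 0 1;0 0 0 0 1;0 0 0 0 1'
```

```text
clock: 3.2
eef_pos: [447.9, -164.7, 140.2]
eef_rot: [-3.136, -0.001, 1.652]
wrist_force: [-18.5, -0.4, 6.6]
finger_gap: 10.9
finger_force: 25.0
clock: 3.78
eef_pos: [521.0, -159.7, 225.5]
eef_rot: [3.14, 0.002, 1.652]
wrist_force: [-15.4, 0.8, 27.2]
finger_gap: 11.4
finger_force: 25.0
```

```bash
python3 -m handwheel '-.03 0 .06 0 1;0 0 0 0 1;0 0 0 0 1'; python3 -m handwheel '.49 .04 .25 0 1;.52 .04 .18 0 1;.54 .04 .11 0 1;0 0 0 0 1;0 0 0 0 1'
```

```text
clock: 4.03
eef_pos: [519.4, -159.6, 225.0]
eef_rot: [3.142, 0.001, 1.651]
wrist_force: [-2.2, -3.8, 3.5]
finger_gap: 11.1
finger_force: 25.0
clock: 4.45
eef_pos: [582.6, -154.7, 247.4]
eef_rot: [3.139, 0.001, 1.652]
wrist_force: [-0.7, -2.7, 9.6]
finger_gap: 10.8
finger_force: 25.0
```

```bash
python3 -m handwheel '.55 .04 .05 0 1;.55 .04 -.03 0 1;.54 .04 -.1 0 1;0 0 0 0 1;0 0 0 0 1'; python3 -m handwheel '.2 .02 -.06 0 1;.2 .02 -.06 0 1;0 0 0 0 1;0 0 0 0 1'
```

```text
clock: 4.87
eef_pos: [648.1, -149.0, 242.6]
eef_rot: [3.141, -0.001, 1.652]
wrist_force: [1.6, 2.0, 2.0]
finger_gap: 11.0
finger_force: 25.0
clock: 5.2
eef_pos: [663.3, -148.0, 237.9]
eef_rot: [-3.141, -0.0, 1.651]
wrist_force: [1.5, -0.7, 0.4]
finger_gap: 11.1
finger_force: 25.0
```

```bash
python3 -m handwheel '.1 .01 -.05 0 1;.1 .01 -.04 0 1;0 0 0 0 1;0 0 0 0 1'
```

```text
clock: 5.53
eef_pos: [668.5, -147.7, 235.8]
eef_rot: [-3.135, -0.0, 1.65]
wrist_force: [-28.4, 1.3, 14.8]
finger_gap: 11.5
finger_force: 25.0
```

```bash
python3 -m handwheel '-.05 0 0 0 1;0 0 0 0 .7;0 0 0 0 .6;0 0 0 0 .6;0 0 .5 0 .6;0 0 .8 0 .6;0 0 .8 0 .6;0 0 0 0 .6'; python3 - <<'E'
from h import *
p,d=snap("scene");q,e=snap("top");W=world("top",e);V=world("scene",d)
for n,P,W in(("scene",p,V),("top",q,W)):
    H=hsv(P);h,s,v=[H[...,i] for i in range(3)];m=((h<5)|(h>175))&(s>150)&(v>80)&(W[...,2]>150)&(W[...,2]<290)
    X=W[m];print(n,len(X),X.mean(0).round(1) if len(X) else 0, X[X[:,2]>240].mean(0) if len(X) else 0)
b=cv2.resize(q[90:280,290:450],None,fx=2.5,fy=2.5);a=cv2.resize(p[100:315,90:240],None,fx=2.2,fy=475/215)
cv2.imwrite("pics/up.png",np.hstack([a,b])[:,:,::-1])
E
```

```text
clock: 6.2
eef_pos: [670.0, -147.3, 325.5]
eef_rot: [3.133, 0.003, 1.652]
wrist_force: [-0.4, -0.7, 1.1]
finger_gap: 37.7
finger_force: 0.0
scene 345 [580.6  93.2 234.3] [ 670.60769451 -151.71567935  255.12110145]
top 197 [ 661.  -118.6  248.7] [ 663.80731814 -122.51315965  253.98746355]
```

View pics/up.png

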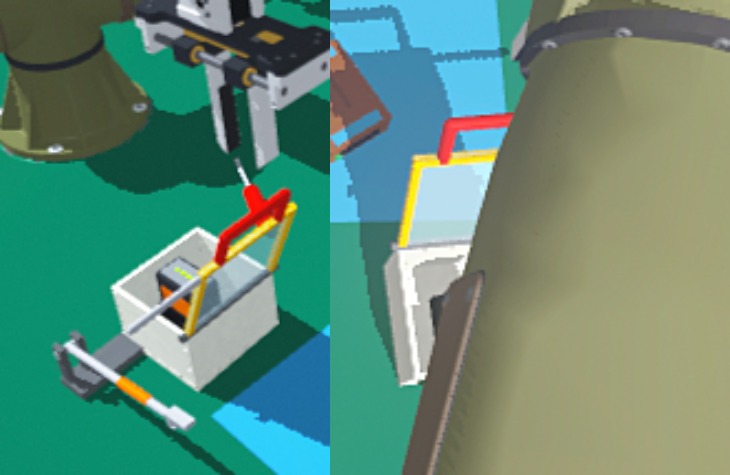

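The guard leans back on its stop, with its bar at (255,225) on the left. The stay lies with its sleeve at (133,390), and the pack is visible in the box.

```bash
python3 -m handwheel '-.2 -.3 0 -1 .6;-.2 -.3 0 -1 .6;-.2 -.3 0 -1 .6;-.2 -.3 0 -1 .6;-.2 -.3 0 -1 .6;-.2 -.3 0 -1 .6;-.2 -.3 0 -1 .6;-.2 -.3 0 -1 .6;-.2 -.3 0 -1 .6;-.2 -.3 0 -1 .6;-.2 -.3 0 -1 .6;-.2 -.36 0 -1 .6'; python3 -m handwheel '0 0 0 -1 .6;0 0 0 -1 .6;0 0 0 -1 .6;0 0 0 -1 .6;0 0 0 -1 .6;0 0 0 -1 .6;0 0 0 0 .6'
```

```text
clock: 7.3
eef_pos: [572.5, -293.8, 316.7]
eef_rot: [-3.139, 0.001, 0.6]
wrist_force: [0.5, -0.9, -0.4]
finger_gap: 37.7
finger_force: 0.0
clock: 7.88
eef_pos: [572.9, -293.5, 316.8]
eef_rot: [-3.14, 0.002, 0.077]
wrist_force: [-0.0, -0.3, 0.0]
finger_gap: 37.3
finger_force: 0.0
```

```bash
python3 -m handwheel '0 0 -.8 0 .6;0 0 -.9 0 .6;0 0 -.9 0 .6;0 0 -.9 0 .6;0 0 -.9 0 .6;0 0 -.8 0 .6;0 0 -.5 0 .6;0 0 0 0 .6'; python3 -m handwheel '0 0 -.5 0 .6;0 0 -.4 0 .6;0 0 -.25 0 .6;0 0 0 0 .6;0 0 0 0 .6';python3 - <<'E'
from h import *
p,d=snap("scene");q,e=snap("top")
b=cv2.resize(q[130:280,330:450],None,fx=3,fy=3);a=cv2.resize(p[180:315,90:230],None,fx=450/135,fy=450/135)
cv2.imwrite("pics/stay.png",np.hstack([a,b])[:,:,::-1])
E
```

```text
clock: 8.55
eef_pos: [570.7, -292.2, 84.7]
eef_rot: [-3.136, 0.007, 0.084]
wrist_force: [-0.8, 0.9, -1.2]
finger_gap: 37.6
finger_force: 0.0
clock: 8.97
eef_pos: [573.3, -293.7, 45.3]
eef_rot: [3.141, -0.0, 0.081]
wrist_force: [0.2, -0.3, 0.9]
finger_gap: 37.7
finger_force: 0.0
```

View pics/stay.png

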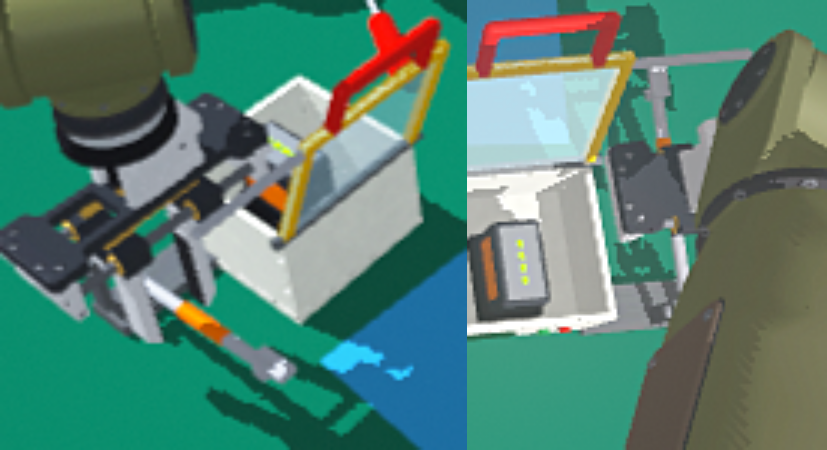

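The fingers straddle the rod just on the pivot side of the orange sleeve, around (170,300). Closing on it.

```bash
python3 -m handwheel '0 0 0 0 1;0 0 0 0 1;0 0 0 0 1;0 0 0 0 1;0 0 0 0 1' 12; python3 -m handwheel '-.05 0 .3 0 1;-.09 -.01 .3 0 1;0 0 0 0 1;-.14 -.01 .27 0 1;-.17 -.01 .26 0 1;0 0 0 0 1;0 0 0 0 1'
```

```text
clock: 9.48
eef_pos: [573.2, -293.9, 44.9]
eef_rot: [3.141, -0.0, 0.081]
wrist_force: [-0.3, -1.0, -1.0]
finger_gap: 9.5
finger_force: 12.0
clock: 10.07
eef_pos: [554.8, -295.3, 90.5]
eef_rot: [3.141, -0.0, 0.08]
wrist_force: [-1.0, -4.1, 0.2]
finger_gap: 10.0
finger_force: 12.0
```

```bash
python3 -m handwheel '-.2 -.02 .2 0 1;-.2 -.02 .18 0 1;0 0 0 0 1;0 0 0 0 1'; python3 -m handwheel '-.1 -.01 .07 0 1;0 0 0 0 1;0 0 0 0 1'
```

```text
clock: 10.4
eef_pos: [538.9, -296.6, 105.2]
eef_rot: [3.141, 0.0, 0.08]
wrist_force: [-1.6, -2.1, -0.1]
finger_gap: 9.6
finger_force: 12.0
clock: 10.65
eef_pos: [535.2, -296.8, 107.8]
eef_rot: [3.142, -0.0, 0.081]
wrist_force: [-0.4, -3.1, -1.8]
finger_gap: 9.5
finger_force: 12.0
```

```bash
python3 -m handwheel '-.08 -.01 .05 0 1;0 0 0 0 1;0 0 0 0 1'; python3 -m handwheel '-.08 -.01 .05 0 1;0 0 0 0 1;0 0 0 0 1'
```

```text
clock: 10.9
eef_pos: [532.1, -297.1, 109.4]
eef_rot: [-3.141, -0.0, 0.081]
wrist_force: [4.5, -3.4, -6.2]
finger_gap: 9.8
finger_force: 12.0
clock: 11.15
eef_pos: [528.7, -297.3, 110.9]
eef_rot: [-3.141, 0.0, 0.081]
wrist_force: [5.5, -3.6, -9.8]
finger_gap: 9.0
finger_force: 12.0
```

```bash
python3 -m handwheel '.04 0 -.02 0 1;0 0 0 0 .7;0 0 0 0 .6;0 0 0 0 .6;0 0 0 0 .6;-.3 0 .5 0 .6;-.4 0 .8 0 .6;-.3 0 .9 0 .6;0 0 .9 0 .6;0 0 .9 0 .6;0 0 .9 0 .6;0 0 .8 0 .6'; python3 - <<'E'
from h import *
p,d=snap("scene");q,e=snap("top")
for n,P,D in(("scene",p,d),("top",q,e)):
    W=world(n,D);H=hsv(P);h,s,v=[H[...,i] for i in range(3)]
    m=(h>6)&(h<17)&(s>180)&(v>100)&(W[...,1]<-255)&(W[...,2]>50)&(W[...,0]>480)&(W[...,0]<640)
    X=W[m];print(n,len(X),X.mean(0).round(1),"angle~",np.arctan2(X[:,2].mean()-54,X[:,0].mean()-492))
cv2.imwrite("pics/stay2.png",cv2.resize(p[140:300,80:230],None,fx=3.7,fy=3.7)[:,:,::-1])
E
```

```text
clock: 12.15
eef_pos: [490.0, -297.4, 342.0]
eef_rot: [3.14, -0.002, 0.081]
wrist_force: [0.5, -0.0, -0.5]
finger_gap: 37.7
finger_force: 0.0
scene 34 [ 561.6 -298.8  154.7] angle~ 0.9663367327163125
top 25 [ 557.6 -289.7  155.1] angle~ 0.9952582089608049
```

View pics/stay2.png

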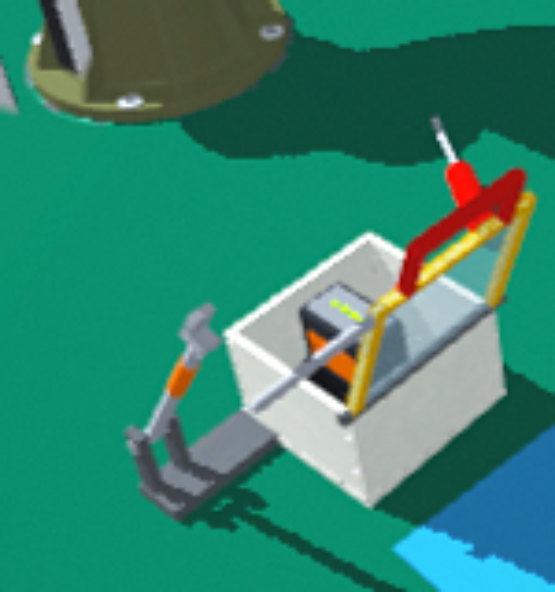

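The stay stands raised, with its saddle at (200,325), and the guard still leans back with its bar at (460,225). Now I go back to the bar.

```bash
python3 -m handwheel '.37 .31 0 1 .6;.37 .31 0 1 .6;.37 .31 0 1 .6;.37 .31 0 1 .6;.37 .31 0 1 .6;.37 .31 0 1 .6;.37 .31 0 1 .6;.37 .31 0 1 .6;.37 .31 0 1 .6;.37 .31 0 1 .6;.37 .31 0 1 .6;.37 .31 0 1 .6'; python3 -m handwheel '0 0 0 1 .6;0 0 0 1 .6;0 0 0 1 .6;0 0 0 1 .6;0 0 0 1 .6;0 0 0 1 .6;0 0 0 0 .6'
```

```text
clock: 13.25
eef_pos: [668.5, -148.0, 338.2]
eef_rot: [-3.141, 0.0, 1.132]
wrist_force: [0.6, 0.4, 0.0]
finger_gap: 37.5
finger_force: 0.0
clock: 13.83
eef_pos: [667.9, -148.7, 338.2]
eef_rot: [-3.141, -0.0, 1.656]
wrist_force: [0.5, 0.1, 0.2]
finger_gap: 37.6
finger_force: 0.0
```

```bash
python3 -m handwheel '0 0 -.7 0 .6;0 0 -.8 0 .6;0 0 -.7 0 .6;0 0 -.35 0 .6;0 0 0 0 .6;0 0 0 0 1;0 0 0 0 1;0 0 0 0 1;0 0 0 0 1;0 0 0 0 1' 25
```

```text
clock: 14.67
eef_pos: [668.3, -148.9, 238.2]
eef_rot: [3.14, 0.001, 1.651]
wrist_force: [-0.2, -0.3, 3.3]
finger_gap: 10.9
finger_force: 25.0
```

```bash
python3 -m handwheel '-.3 -.02 .08 0 1;-.3 -.02 .07 0 1;-.3 -.02 .06 0 1;-.3 -.02 .04 0 1;-.3 -.02 .03 0 1;0 0 0 0 1;0 0 0 0 1'; python3 -m handwheel '-.2 -.02 .01 0 1;-.2 -.02 0 0 1;-.1 -.01 0 0 1;0 0 0 0 1;0 0 0 0 1'
```

```text
clock: 15.25
eef_pos: [608.2, -153.0, 249.5]
eef_rot: [3.14, 0.001, 1.651]
wrist_force: [0.2, -0.8, 6.2]
finger_gap: 11.5
finger_force: 25.0
clock: 15.67
eef_pos: [587.9, -154.6, 248.6]
eef_rot: [-3.141, -0.001, 1.652]
wrist_force: [-0.1, 3.1, 1.2]
finger_gap: 11.4
finger_force: 25.0
```

```bash
python3 -m handwheel '-.1 -.01 -.01 0 1;-.1 -.01 -.01 0 1;0 0 0 0 1;0 0 0 0 1'; python3 -m handwheel '-.08 -.01 -.01 0 1;0 0 0 0 1;0 0 0 0 1'
```

```text
clock: 16.0
eef_pos: [579.6, -155.3, 247.6]
eef_rot: [-3.141, -0.001, 1.652]
wrist_force: [0.4, 5.8, 1.0]
finger_gap: 10.9
finger_force: 25.0
clock: 16.25
eef_pos: [576.5, -155.6, 247.3]
eef_rot: [-3.141, -0.001, 1.652]
wrist_force: [0.7, 6.1, 1.6]
finger_gap: 11.1
finger_force: 25.0
```

```bash
python3 -m handwheel '-.08 .03 -.02 0 1;0 0 0 0 1;0 0 0 0 1'; python3 -m handwheel '-.08 0 -.02 0 1;0 0 0 0 1;0 0 0 0 1'
```

```text
clock: 16.5
eef_pos: [575.0, -155.3, 247.2]
eef_rot: [3.136, 0.002, 1.651]
wrist_force: [15.5, -1.4, 0.8]
finger_gap: 11.5
finger_force: 25.0
clock: 16.75
eef_pos: [574.0, -155.4, 247.1]
eef_rot: [3.13, 0.003, 1.652]
wrist_force: [33.1, -2.0, -1.9]
finger_gap: 11.6
finger_force: 25.0
```

```bash
python3 - <<'E'
from h import *
p,d=snap("scene");q,e=snap("top")
cv2.imwrite("pics/seat.png",np.hstack([cv2.resize(p[170:270,90:180],None,fx=5,fy=5),cv2.resize(q[150:250,340:410],None,fx=5,fy=5)])[:,:,::-1])
E
```

```text
(no output)
```

View pics/seat.png

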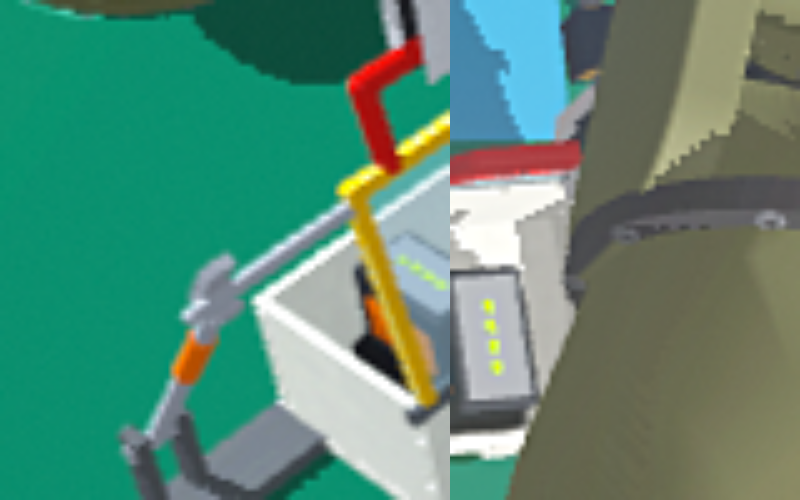

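The pin sits in the saddle at (210,290), the stay is raised, and the stop feels hard at about the expected 1.40. I ease off and open slightly, keeping the bar caged between the fingers.

```bash
python3 -m handwheel '.06 0 0 0 1;0 0 0 0 .9;0 0 0 0 .75;0 0 0 0 .75;0 0 0 0 .75;0 0 0 0 .75;0 0 0 0 .75'; python3 - <<'E'
from h import *
p,d=snap("scene");W=world("scene",d);H=hsv(p);h,s,v=[H[...,i] for i in range(3)]
m=((h<5)|(h>175))&(s>150)&(v>80)&(W[...,2]>200)&(W[...,2]<300)&(W[...,1]<0)&(W[...,1]>-240)
X=W[m];X=X[X[:,2]>255];print(len(X),X.mean(0).round(1))
E
```

```text
clock: 17.43
eef_pos: [572.4, -155.0, 245.5]
eef_rot: [-3.141, -0.0, 1.651]
wrist_force: [-0.3, -0.6, -0.1]
finger_gap: 23.5
finger_force: 0.0
142 [ 579.6 -160.9  264.3]
```

```bash
python3 -m handwheel '0 0 0 0 .6;0 0 0 0 .6;0 0 .3 0 .6;0 0 .8 0 .6;0 0 .9 0 .6;-.2 0 .5 -1 .6;-.5 0 0 -1 .5;-.5 0 0 -1 .4;-.5 0 0 -1 .25;-.5 0 0 -1 .25;-.5 0 0 -1 .25;-.5 0 0 -1 .25'; python3 -m handwheel '-.2 0 0 -1 .25;0 0 0 -1 .25;0 0 0 -1 .25;0 0 0 -1 .25;0 0 0 -1 .25;0 0 0 -1 .25;0 0 0 -1 .25;0 0 0 -1 .25;0 0 0 -1 .25;0 0 0 -1 .25;0 0 0 -1 .25;0 0 0 0 .25'
python3 - <<'E'
from h import *
for n in("scene","top"):
    p,d=snap(n);W=world(n,d);H=hsv(p);h,s,v=[H[...,i] for i in range(3)]
    np.savez(f"pics/{n}1.npz",p=p,d=d)
    m=((h<5)|(h>175))&(s>150)&(v>80)&(W[...,2]>200)&(W[...,2]<300)&(W[...,1]<0)&(W[...,1]>-240)
    X=W[m];X=X[X[:,2]>255];print(n,"bar",len(X),X.mean(0).round(1) if len(X) else 0)
    m=(abs(W[...,2]-87)<4)&(abs(W[...,0]-525)<48)&(abs(W[...,1]+157)<40)
    X=W[m];r=cv2.minAreaRect(X[:,:2].astype(np.float32)) if len(X) else 0;print("pack",len(X),X[:,2].mean(),r)
    if n=="top": cv2.imwrite("pics/pack.png",np.hstack([cv2.resize(p[130:290,270:430],None,fx=3,fy=3)])[:,:,::-1])
E
```

```text
clock: 18.48
eef_pos: [443.6, -154.7, 345.8]
eef_rot: [3.142, 0.0, 1.036]
wrist_force: [-0.4, -0.9, -0.5]
finger_gap: 70.0
finger_force: 0.0
clock: 19.48
eef_pos: [436.6, -154.8, 345.9]
eef_rot: [3.142, -0.0, 0.077]
wrist_force: [1.0, -0.8, 0.2]
finger_gap: 70.8
finger_force: 0.0
scene bar 199 [ 579.3 -156.4  264.5]
pack 45 87.04035660845929 ((489.7084045410156, -183.09474182128906), (29.156396865844727, 35.275596618652344), 66.51618957519531)
top bar 245 [ 574.8 -150.6  264.9]
pack 444 86.35981647350263 ((520.3914794921875, -153.0324249267578), (43.307456970214844, 84.87474060058594), 87.9427719116211)
```

View pics/pack.png

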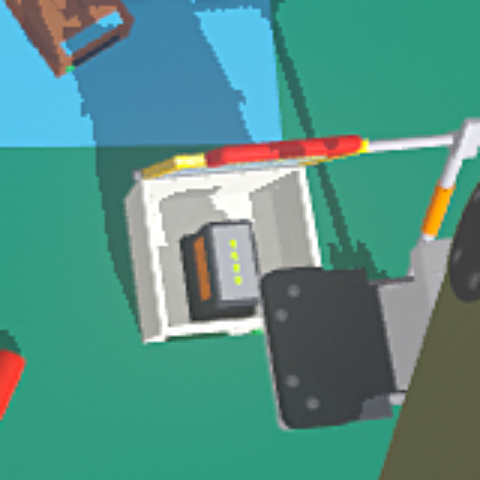

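The guard is propped with the pin in the saddle at (460,140) and nothing touching it. The pack lies in the bay at (222,270), clear of the hand.

```bash
python3 -m handwheel '.5 0 0 0 .25;.8 0 0 0 .25;.64 -.02 0 0 .25;0 0 -.6 0 .25;0 0 -.9 0 .25;0 0 -.9 0 .25;0 0 -.9 0 .25;0 0 -.9 0 .25;0 0 -.8 0 .25;0 0 -.7 0 .25;0 0 -.2 0 .25;0 0 0 0 .25'; python3 -m handwheel '0 0 -.4 0 .25;0 0 -.5 0 .25;0 0 -.5 0 .25;0 0 -.3 0 .25;0 0 0 0 .25;0 0 0 0 .25'
```

```text
clock: 20.58
eef_pos: [513.5, -155.3, 108.3]
eef_rot: [-3.14, 0.003, 0.082]
wrist_force: [-0.1, 0.8, -0.1]
finger_gap: 70.7
finger_force: 0.0
clock: 21.08
eef_pos: [514.9, -155.8, 43.0]
eef_rot: [3.141, -0.001, 0.081]
wrist_force: [0.9, 0.3, 0.1]
finger_gap: 70.3
finger_force: 0.0
```

```bash
python3 -m handwheel '0 0 0 0 1;0 0 0 0 1;0 0 0 0 1;0 0 0 0 1;0 0 0 0 1;0 0 0 0 1' 45; python3 -m handwheel '0 0 .3 0 1;0 0 .5 0 1;0 0 .6 0 1;0 0 .6 0 1;0 0 .6 0 1;-.2 0 .6 0 1;-.3 0 .5 0 1;-.4 0 .3 0 1;-.5 0 0 0 1;-.5 0 0 0 1;0 0 0 0 1;0 0 0 0 1'
```

```text
clock: 21.58
eef_pos: [514.6, -155.9, 42.3]
eef_rot: [3.141, -0.001, 0.081]
wrist_force: [-0.6, -2.2, 4.7]
finger_gap: 40.1
finger_force: 44.8
clock: 22.58
eef_pos: [437.9, -155.6, 202.6]
eef_rot: [3.141, -0.001, 0.08]
wrist_force: [-0.1, -0.9, -3.0]
finger_gap: 39.9
finger_force: 44.8
```

```bash
python3 -m handwheel '0 .4 0 0 1;0 .7 0 .3 1;.1 .8 0 .4 1;.2 .85 0 .4 1;.2 .9 0 .4 1;.2 .9 0 .4 1;.2 .9 0 .4 1;.2 .9 0 .4 1;.2 .85 0 .36 1;.2 .8 0 .3 1;.2 .7 0 0 1;.03 .34 0 0 1'; python3 -m handwheel '0 0 -.6 0 1;0 0 -.8 0 1;0 0 -.6 0 1;0 0 -.3 0 1;0 0 0 0 1;0 0 0 0 1;0 0 0 0 1'
python3 - <<'E'
from h import *
im=[]
for n,b in(("scene",(225,110,325,210)),("top",(150,150,250,260))):
    p,d=snap(n);np.savez(f"pics/{n}2.npz",p=p,d=d)
    im.append(cv2.resize(p[b[1]:b[3],b[0]:b[2]],(400,400),interpolation=2))
cv2.imwrite("pics/dock.png",np.hstack(im)[:,:,::-1]);print(read_state()["eef_pos"],read_state()["eef_rot"],read_state()["moment"])
E
```

```text
clock: 23.58
eef_pos: [508.1, 209.3, 201.5]
eef_rot: [-3.141, 0.0, 0.376]
wrist_force: [-0.0, -0.0, -3.3]
finger_gap: 39.5
finger_force: 44.8
clock: 24.17
eef_pos: [508.2, 206.2, 111.1]
eef_rot: [3.142, -0.002, 0.374]
wrist_force: [0.2, -0.0, -2.9]
finger_gap: 39.6
finger_force: 44.8
[508.1266619  206.15166118 111.15498102] [ 3.14151371e+00 -2.03359964e-03  3.73753477e-01] [-0.00128089  0.06548669  0.05949235]
```

View pics/dock.png

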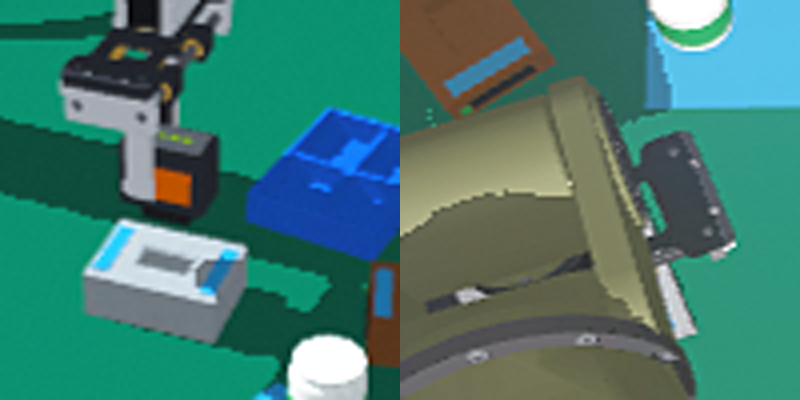

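The pack hangs upright in the hand over the grey dock; its socket shows at (165,262) on the left. That was my eleventh picture, one over the limit of ten, so I view no more and work from numbers.

```bash
cat > m.py <<'E'
from h import *
def meas(p,d,tcp,yaw):
    W=world("scene",d);c,s=np.cos(yaw),np.sin(yaw);Q=(W-tcp);L=np.stack([c*Q[...,0]+s*Q[...,1],-s*Q[...,0]+c*Q[...,1],W[...,2]],-1)
    # normals from depth
    g1=np.gradient(L,axis=0);g2=np.gradient(L,axis=1);N=np.cross(g2,g1);N/=np.linalg.norm(N,axis=-1,keepdims=True)+1e-9
    ok=d>0
    zb=tcp[2]-27
    def face(nm,ax,lo,hi,zlo,zhi,olo,ohi):
        o=1-ax;m=ok&(abs(N[...,ax])>.9)&(L[...,ax]>lo)&(L[...,ax]<hi)&(L[...,2]>zlo)&(L[...,2]<zhi)&(L[...,o]>olo)&(L[...,o]<ohi)
        X=L[m]
        if len(X)<8: print(nm,"few",len(X));return
        med=np.median(X[:,ax]);X=X[abs(X[:,ax]-med)<4]
        A=np.c_[X[:,o]-X[:,o].mean(),X[:,2]-X[:,2].mean(),np.ones(len(X))];k=np.linalg.lstsq(A,X[:,ax],rcond=None)[0]
        print(nm,len(X),"pos",k[2].round(2),"sd",(X[:,ax]-A@k).std().round(2),"slope o,z",k[:2].round(3),"at o",X[:,o].mean().round(1))
    face("pack end ",0,30,65,zb+19,zb+68,-18,18)
    face("pack side",1,-32,-10,zb+19,zb+68,-25,45)
    face("dock end ",0,45,90,4,37,-38,38)
    face("dock side",1,-60,-25,4,37,-50,70)
    # dock top
    m=ok&(abs(N[...,2])>.9)&(abs(L[...,2]-40)<5)&(abs(L[...,0]-10)<75)&(abs(L[...,1])<60);X=L[m]
    r=cv2.minAreaRect(X[:,:2].astype(np.float32));print("dock top",len(X),X[:,2].mean().round(2),r)
    m=ok&(abs(N[...,2])>.9)&(abs(L[...,2]-zb-71)<6)&(abs(L[...,0]-10)<60)&(abs(L[...,1])<30);X=L[m];print("pack top z",len(X),(X[:,2].mean()-zb).round(2) if len(X) else "")
E
python3 - <<'E'
from m import *
z=np.load("pics/scene2.npz");s=read_state();meas(z["p"],z["d"],s["eef_pos"],s["eef_rot"][2])
E
```

```text
pack end  48 pos 47.87 sd 0.66 slope o,z [0.044 0.009] at o -2.9
pack side 58 pos -19.51 sd 1.66 slope o,z [-0.028  0.016] at o 28.7
dock end  59 pos 65.17 sd 0.54 slope o,z [-0.005 -0.002] at o 1.4
dock side 139 pos -38.73 sd 1.67 slope o,z [ 0.002 -0.004] at o 8.5
dock top 267 40.58 ((11.041213989257812, 0.5405082702636719), (79.16769409179688, 105.36964416503906), 88.62773895263672)
pack top z 54 72.44
```

```bash
python3 - <<'E'
from m import *
L=[snap("scene") for _ in range(10)];d=np.median([x[1] for x in L],0);s=read_state();meas(L[0][0],d,s["eef_pos"],s["eef_rot"][2]);print(s["clock"],s["eef_pos"])
E
```

```text
pack end  46 pos 48.34 sd 0.28 slope o,z [ 0.007 -0.001] at o -1.5
pack side 124 pos -19.62 sd 0.8 slope o,z [-0.004  0.003] at o 28.3
dock end  62 pos 65.8 sd 0.27 slope o,z [0.002 0.007] at o 0.2
dock side 252 pos -38.84 sd 0.7 slope o,z [-0.002  0.003] at o 11.3
dock top 366 40.67 ((11.731712341308594, -1.8904762268066406), (74.98950958251953, 104.24543762207031), 89.43878173828125)
pack top z 71 73.26
24.7667 [507.47039684 205.9910807  109.85645379]
```

```bash
python3 -m handwheel '-.065 0 0 0 1;0 0 -.4 0 1;0 0 -.4 0 1;0 0 -.15 0 1;0 0 0 0 1;0 0 0 0 1;0 0 0 0 1'; python3 - <<'E'
from m import *
L=[snap("scene") for _ in range(8)];d=np.median([x[1] for x in L],0);s=read_state();meas(L[0][0],d,s["eef_pos"],s["eef_rot"][2]);print(s["clock"],s["eef_pos"])
E
```

```text
clock: 25.35
eef_pos: [505.3, 206.1, 72.7]
eef_rot: [3.142, -0.001, 0.374]
wrist_force: [0.3, 0.1, -3.7]
finger_gap: 40.2
finger_force: 44.8
pack end  46 pos 48.21 sd 0.27 slope o,z [ 0.018 -0.002] at o -3.3
pack side 112 pos -19.57 sd 0.88 slope o,z [-0.014  0.005] at o 27.6
dock end  63 pos 68.14 sd 0.21 slope o,z [-0.001 -0.001] at o -0.1
dock side 250 pos -39.82 sd 0.77 slope o,z [ 0.    -0.007] at o 14.2
dock top 261 40.69 ((13.914836883544922, -2.7941055297851562), (104.580810546875, 75.23892974853516), 0.16213391721248627)
pack top z 70 73.32
25.75 [504.96637787 206.01298533  72.0162747 ]
```

```bash
python3 -m handwheel '0 0 -.1 0 1;0 0 -.1 0 1;0 0 0 0 1;0 0 0 0 1'; python3 -m handwheel '0 0 -.08 0 1;0 0 0 0 1;0 0 0 0 1'
```

```text
clock: 26.08
eef_pos: [504.7, 205.8, 63.4]
eef_rot: [3.142, 0.001, 0.374]
wrist_force: [-0.6, -0.4, -2.4]
finger_gap: 39.6
finger_force: 44.8
clock: 26.33
eef_pos: [504.8, 205.9, 60.4]
eef_rot: [3.142, 0.0, 0.374]
wrist_force: [-0.1, -0.9, -2.7]
finger_gap: 39.9
finger_force: 44.8
```

```bash
python3 -m handwheel '0 0 -.1 0 1;0 0 0 0 1;0 0 0 0 1'; python3 -m handwheel '0 0 -.1 0 1;0 0 -.05 0 1;0 0 0 0 1;0 0 0 0 1'
```

```text
clock: 26.58
eef_pos: [504.8, 205.9, 56.4]
eef_rot: [3.142, 0.001, 0.374]
wrist_force: [-0.1, -1.7, -3.6]
finger_gap: 39.7
finger_force: 44.8
clock: 26.92
eef_pos: [504.9, 205.9, 50.4]
eef_rot: [3.142, 0.0, 0.374]
wrist_force: [1.0, -1.6, -3.2]
finger_gap: 39.6
finger_force: 44.8
```

```bash
python3 -m handwheel '0 0 -.04 0 1;0 0 0 0 1;0 0 0 0 1'; python3 -m handwheel '0 0 -.04 0 1;0 0 0 0 1;0 0 0 0 1'
```

```text
clock: 27.17
eef_pos: [504.9, 205.9, 50.3]
eef_rot: [3.141, -0.0, 0.374]
wrist_force: [-8.7, -3.8, 15.3]
finger_gap: 39.7
finger_force: 44.9
clock: 27.42
eef_pos: [505.0, 206.0, 50.3]
eef_rot: [3.141, -0.001, 0.374]
wrist_force: [-17.5, -9.5, 35.0]
finger_gap: 39.9
finger_force: 44.9
```

```bash
python3 -m handwheel '0 0 .06 0 1;0 0 0 0 .5;0 0 0 0 .25;0 0 0 0 .25;0 0 0 0 .25;0 0 .4 0 .25;0 0 .8 0 .25;0 0 .8 0 .25;0 0 .8 0 .25;-.6 0 .5 0 .25;-.8 0 0 0 .25;-.8 0 0 0 .25'; python3 -m handwheel '-.8 -.3 0 0 .25;-.5 -.3 0 0 .25;0 0 0 0 .25'; python3 - <<'E'
from h import *
for n in("scene","top"):
    L=[snap(n) for _ in range(5)];p=L[0][0];d=np.median([x[1] for x in L],0);W=world(n,d)
    m=(abs(W[...,0]-517)<45)&(abs(W[...,1]-210)<45)&(W[...,2]>80)&(W[...,2]<120);X=W[m]
    A=np.c_[X[:,:2]-X[:,:2].mean(0),np.ones(len(X))]
    if len(X)>20:
        t=X[X[:,2]>np.percentile(X[:,2],95)-5];A=np.c_[t[:,:2]-t[:,:2].mean(0),np.ones(len(t))];print(n,"pack top",len(t),np.linalg.lstsq(A,t[:,2],rcond=None)[0].round(3),cv2.minAreaRect(t[:,:2].astype(np.float32)))
    H=hsv(p);h,s,v=[H[...,i] for i in range(3)]
    m=((h<5)|(h>175))&(s>150)&(v>80)&(W[...,2]>255)&(W[...,2]<300)&(W[...,1]<-50)&(W[...,1]>-240);X=W[m];print("bar",len(X),X.mean(0).round(1))
    m=(h>6)&(h<17)&(s>180)&(v>100)&(W[...,1]<-255)&(W[...,2]>50)&(W[...,0]>480)&(W[...,0]<640);X=W[m];print("sleeve",len(X),X.mean(0).round(1))
    z=np.load(f"pics/{n}0.npz")
    for nm,mm in(("can",((hsv(z["p"])[...,0]>50)&(hsv(z["p"])[...,0]<70)&(hsv(z["p"])[...,1]>200))),):pass
    # bystanders: colour centroids before/after
    W0=world(n,z["d"])
    for nm,(x0,x1,y0,y1,z0,z1) in dict(tray=(430,620,330,500,8,40),can=(620,740,110,210,40,100),driver=(300,480,-10,110,5,50)).items():
        f=lambda V:V[(V[...,0]>x0)&(V[...,0]<x1)&(V[...,1]>y0)&(V[...,1]<y1)&(V[...,2]>z0)&(V[...,2]<z1)]
        a,b=f(W0),f(W);print(nm,len(a),len(b),np.median(a,0).round(1),np.median(b,0).round(1))
print(read_state()["clock"],read_state()["eef_pos"])
E
```

```text
clock: 28.42
eef_pos: [416.3, 206.0, 182.5]
eef_rot: [-3.141, -0.002, 0.373]
wrist_force: [-0.0, 0.8, -0.6]
finger_gap: 70.4
finger_force: 0.0
clock: 28.67
eef_pos: [362.2, 181.0, 181.9]
eef_rot: [-3.142, 0.0, 0.375]
wrist_force: [-0.0, 0.1, 0.0]
finger_gap: 70.6
finger_force: 0.0
scene pack top 170 [-2.2000e-02  2.9000e-02  9.5692e+01] ((518.9616088867188, 209.77920532226562), (69.1833267211914, 39.5533561706543), 21.511999130249023)
bar 203 [ 579.5 -156.   264.6]
sleeve 33 [ 559.9 -299.1  154.7]
tray 718 703 [537.5 417.1  21.4] [537.3 417.6  22.1]
can 307 311 [722.7 139.9  82.3] [722.6 139.3  83.9]
driver 194 100 [427.1  35.7  21.5] [439.6  36.5  22.6]
top pack top 454 [-4.0000e-03  7.0000e-03  9.4082e+01] ((517.2291870117188, 210.58236694335938), (68.6271743774414, 39.245853424072266), 20.69122886657715)
bar 251 [ 574.7 -150.6  264.9]
sleeve 24 [ 556.7 -289.5  155.7]
tray 974 980 [532.3 422.   24.5] [533.2 422.4  24.6]
can 394 396 [711.2 155.4  82.3] [711.  155.4  83.1]
driver 412 414 [413.3  44.5  20.9] [414.3  44.4  21.4]
29.1667 [365.12527122 182.05962966 181.61556315]
```

Pack top is at about 95 mm (fully home), and centred and level. The guard is propped, the bystanders have not moved, and the robot is touching nothing.

```bash
python3 -c "
from cell import sign_off;print(sign_off())"
```

```text
the job is handed in; nothing more can be done
None
```

The job is handed in at about 29 s: the guard is propped on the raised stay, the pack is upright and fully home in the grey dock, and the can, screwdriver and tray have not moved; I did view 11 pictures, one over the limit of 10.

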